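Line up the blue inks from pale to dark

TASK

Get the shading inks ready: stand the four blue ink bottles on the rail in order of shade, the palest on the mark next to the white tag and getting darker towards the black tag, one bottle centred on each orange mark. Keep the blue bottles upright all the way and leave them standing still. The red and yellow bottles are not needed.

Things in the scene. Friction and masses are not known exactly. Their poses are not given: they have to be found in the camera images.
- ink_pale_mid (a point): Upright loose ink bottle, very pale, almost white blue: the palest of the four. A round body 34 mm across for its lowest 60 mm (grip it there), then a shoulder, a thin white collar and a tapering cap in the same blue, 90 mm tall in all, about 0.05 to 0.1 kg. The point lies on its axis, 45 mm above its underside (half-way up); z is up along its axis. At the start it stands on the table among the other bottles, at least 80 mm between axes.
- ink_light_mid (a point): Upright loose ink bottle, light sky blue: second palest. A round body 34 mm across for its lowest 60 mm (grip it there), then a shoulder, a thin white collar and a tapering cap in the same blue, 90 mm tall in all, about 0.05 to 0.1 kg. The point lies on its axis, 45 mm above its underside (half-way up); z is up along its axis. At the start it stands on the table among the other bottles, at least 80 mm between axes.
- ink_mid_mid (a point): Upright loose ink bottle, strong medium blue: second darkest. A round body 34 mm across for its lowest 60 mm (grip it there), then a shoulder, a thin white collar and a tapering cap in the same blue, 90 mm tall in all, about 0.05 to 0.1 kg. The point lies on its axis, 45 mm above its underside (half-way up); z is up along its axis. At the start it stands on the table among the other bottles, at least 80 mm between axes.
- ink_navy_mid (a point): Upright loose ink bottle, very dark navy blue, nearly black: the darkest. A round body 34 mm across for its lowest 60 mm (grip it there), then a shoulder, a thin white collar and a tapering cap in the same blue, 90 mm tall in all, about 0.05 to 0.1 kg. The point lies on its axis, 45 mm above its underside (half-way up); z is up along its axis. At the start it stands on the table among the other bottles, at least 80 mm between axes.
- mark_a: Flat orange disc, 44 mm across, on top of the fixed grey metal rail (420 x 70 mm, 12 mm high): the mark nearest the rail's left end (left as seen from the robot, +y). Four such marks stand in one straight row, 75 mm between centres. Origin at the disc's centre on the rail's top face (12 mm above the table), where a bottle stands; y points along the row to the left end, x across the rail, z up.
- mark_b: Flat orange disc, 44 mm across, on top of the fixed grey metal rail (420 x 70 mm, 12 mm high): second mark from the left end. Four such marks stand in one straight row, 75 mm between centres. Origin at the disc's centre on the rail's top face (12 mm above the table), where a bottle stands; y points along the row to the left end, x across the rail, z up.
- mark_c: Flat orange disc, 44 mm across, on top of the fixed grey metal rail (420 x 70 mm, 12 mm high): third mark from the left end. Four such marks stand in one straight row, 75 mm between centres. Origin at the disc's centre on the rail's top face (12 mm above the table), where a bottle stands; y points along the row to the left end, x across the rail, z up.
- mark_d: Flat orange disc, 44 mm across, on top of the fixed grey metal rail (420 x 70 mm, 12 mm high): the mark nearest the rail's right end (-y). Four such marks stand in one straight row, 75 mm between centres. Origin at the disc's centre on the rail's top face (12 mm above the table), where a bottle stands; y points along the row to the left end, x across the rail, z up.
- tag_white: Flat white rectangular tag (60 mm across the rail, 40 mm along it, 4 mm thick), fixed on one end of the rail, 72.5 mm beyond the nearest mark; the black tag is on the other end. Which end varies. Origin at the centre of its underside, on the rail's top; axes as the marks'.
- tag_black: Flat black rectangular tag (60 mm across the rail, 40 mm along it, 4 mm thick), fixed on one end of the rail, 72.5 mm beyond the nearest mark; the white tag is on the other end. Which end varies. Origin at the centre of its underside, on the rail's top; axes as the marks'.
Things that resemble listed ones, but are neither listed nor needed, are in the scene too. What is shaped like the part that bears ink_navy_mid but green is not meant.

How it is judged:
By the outcome, as a careful person would: the job done as asked, in the order asked, and still so for the second after the job is handed in, with the robot touching nothing.
It also fails if it takes over 120 s, if anything falls off the work surface, if the arm or the gripper's body presses on something with over 40 N, if the wrist force passes 120 N, or if a joint passes its speed limit or range.

ROBOT

A 7-joint arm with a two-finger parallel gripper is mounted at the origin on the work surface. World frame = base frame: x ahead of the robot, y to its left, z up, the work surface at z = 0. Lengths are in m, angles in rad, forces in N, time in s.
With the tool pointing down it reaches from about 0.425 to 0.825 m from the base axis. Payload 3.6 kg.
Tool frame: the origin (TCP) lies on the centre line of the jaws, within the pads' length; the fingertips stand 14 mm ahead of it and the grasp point (between the pads) lies 5 mm behind it; z points along the fingers, y is the direction in which the jaws open and shut (so a half turn about z gives the same grasp; the last joint's range is limited). The gripper opens to 93 mm and grips with 3 to 60 N. Pads are 15 mm wide; open, the fingers measure 128 mm over their backs; the gripper's body (75 mm by 188 mm) begins 65 mm behind the grasp point.
Start: joints at [1.238, 0.615, -0.013, 1.423, 0.008, 1.103, -0.04], TCP at [0.196, -0.62, 0.233] pointing down, gripper open.
Joint ranges: [-3.12, 3.12], [-0.3, 2.06], [-1.34, 1.32], [0.26, 2.42], [-1.36, 4.5], [0.01, 1.98], [-2.84, 2.84]. Speed limits (rad/s): [2.79, 2.79, 3.14, 3.14, 3.14, 3.14, 3.14].

INTERFACE

Orientations are given as a unit quaternion [x, y, z, w].
In Python, from cell import r gives the robot as it stands. The module is installed in compiled form; this text tells all that it offers.
- The arm moves only by the tool apply_moves, never from a script. Its argument "increments" is text: rows parted by semicolons, each of 5 numbers parted by spaces: the shift along the world's x, y, z in units of 30 mm (1.0 is 30 mm), then the turn about the world's z in units of 8 degrees (1.0 is 8 degrees), then the finger opening in mm, from 0 to 93. A call has 1 to 20 rows; each row is the pose to reach, as a shift and turn from the pose commanded when the call began; what a row does not reach only later rows make up. A row lasts 1/10 s, in which the tool goes at most 50 mm and 8.59 degrees, less where a joint would pass 70% of its speed; a pose out of reach is approached as far as the arm can. A call with a gripper value outside its range is refused whole. The fingers move at their own pace and stop on an object; "force" is the grip in N (left out, the last holds). Time passes only in rows, so rows that repeat a pose let the fingers close. It gives the time, the measured TCP pose, the force and the opening at its end, in the units of the state.
- r.state(): the state, without advancing time (a new reading comes with each control period).
- r.capture(name): name is "scene" or "top" or "wrist"; returns a dict with "frame" (480x640x3 uint8, red, green, blue), "fx", "fy", "cx", "cy" (pixels), "R" (3x3) and "t" (3): a world point X has camera coordinates R X + t; the wrist camera has in their place "mount" (4x4, takes a point from camera to tool coordinates, whose origin is the TCP and whose axes are the flange's). Camera axes: x right, y down, z forward; pixel columns grow to the right and rows downward; lengths in m; the calibration is good to about 2 mm. A picture is of the moment at which its call begins: read the wrist's pose just before it. There is no depth.
- r.finish_job(): hands the job in, once; it reports no verdict.
The state is a dict: "t": time; "qpos": joint angles; "qvel": joint speeds; "effort": joint torques, N m; "ee_pos": TCP position; "tool_rot": TCP orientation; "ft_force": force on the tool from outside, world axes, zero at the start; "moment": the same for the moment, N m; "width": finger opening in m.
Only numpy, scipy, OpenCV 4.12 (cv2) and the standard library are available. Lean on these libraries where they do the work, as an engineer would, in place of code of your own. Each camera call takes 0.05 s, during which the arm holds its last target.

## Working session

There is one attempt and no reset: what is moved stays moved. The work goes in short steps, Python scripts to look and compute and a tool call to move; the robot and the scene stay as the last step left them, time stands still between calls to the robot, and variables do not carry over. Pictures are saved under pics/ and viewed, and the job is handed in when it is done.

Besides the shell and the picture viewer there is one more tool, called as name(argument=value, ...) on one line, values as JSON. apply_moves: Moves the arm, as the interface text tells. Its arguments: {"type":"object","properties":{"increments":{"type":"string"},"force":{"type":"number"}},"required":["increments"]}

```bash
mkdir -p pics; python3 - <<'E'
from cell import r
import cv2
print(r.state())
for n in ("scene","top"):
    c=r.capture(n); cv2.imwrite(f"pics/{n}0.png",c["frame"][:,:,::-1])
    print(n,c["fx"],c["cx"],c["cy"],c["R"],c["t"])
E
```

```text
{'t': 0.0, 'qpos': array([ 1.23749963,  0.61587898, -0.01265187,  1.42486342,  0.00814236,
        1.10335521, -0.04039596]), 'qvel': array([-9.25604726e-04, -1.54586616e-03, -1.35720617e-03, -3.92367910e-04,
        6.75261128e-04,  1.42418117e-04, -8.67965581e-05]), 'effort': array([-6.61536142e-04, -4.58939695e+01,  2.08921423e-01, -1.65745264e+01,
       -6.09757053e-02,  2.05353834e-02,  2.38903367e-04]), 'ee_pos': array([ 0.19610121, -0.61894796,  0.23151888]), 'tool_rot': array([ 9.88247732e-01,  1.52855859e-01, -2.12436363e-04, -1.20853893e-03]), 'ft_force': array([-0.70386572,  0.20559887,  0.24495441]), 'moment': array([ 0.00360366, -0.0461674 , -0.01518693]), 'width': 0.0931086003040535}
scene 439.3184160332203 317.59966534601097 234.64085304488958 [[-0.52027009  0.85393945  0.01031783]
 [ 0.74307908  0.45861585 -0.48734484]
 [-0.4208949  -0.24588398 -0.87314864]] [ 0.31066921 -0.38767744  1.07085326]
top 446.4067097612636 318.24069698418367 232.8244619348537 [[-0.00554563 -0.99980162  0.01913006]
 [-0.99249375  0.0031659  -0.12225442]
 [ 0.1221696  -0.01966444 -0.99231442]] [-0.04426242  0.56114874  0.94071175]
```

View pics/top0.png

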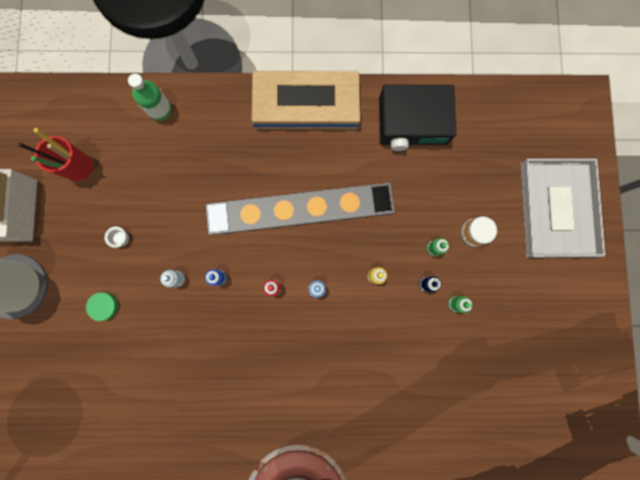

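View pics/scene0.png

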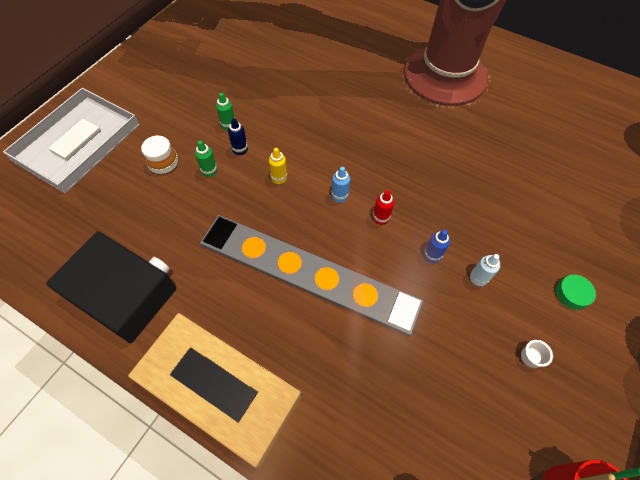

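Both views agree. The white tag is at top-view pixel (217,217), the left or +y end, and the black tag is at (381,198). So the order is pale→a, light→b, mid→c, navy→d.

Candidates in the top view:

| Bottle | Pixel(s) |
|---|---|
| pale | (172,279) |
| mid | (216,278) |
| light | (318,289) |
| navy | (430,285) |

Things that could be mistaken for them are the green bottles (438,246) and (460,304), red (272,288), yellow (377,275) and the white cup (116,238).

Next I'll check these in a close crop and measure.

```bash
python3 - <<'E'
import cv2,numpy as np
t=cv2.imread("pics/top0.png"); s=cv2.imread("pics/scene0.png")
a=cv2.resize(t[230:320,150:350],None,fx=4,fy=4,interpolation=cv2.INTER_CUBIC)
b=np.hstack([cv2.resize(t[230:320,360:480],None,fx=3,fy=3,interpolation=cv2.INTER_CUBIC)])
b=cv2.copyMakeBorder(b,0,0,0,800-b.shape[1],cv2.BORDER_CONSTANT)
b[:,400:800]=cv2.resize(s[85:220,190:368],(400,270))
a=a[:330]
cv2.imwrite("pics/crop0.png",np.vstack([a,b]))
E
```

```text
(no output)
```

View pics/crop0.png

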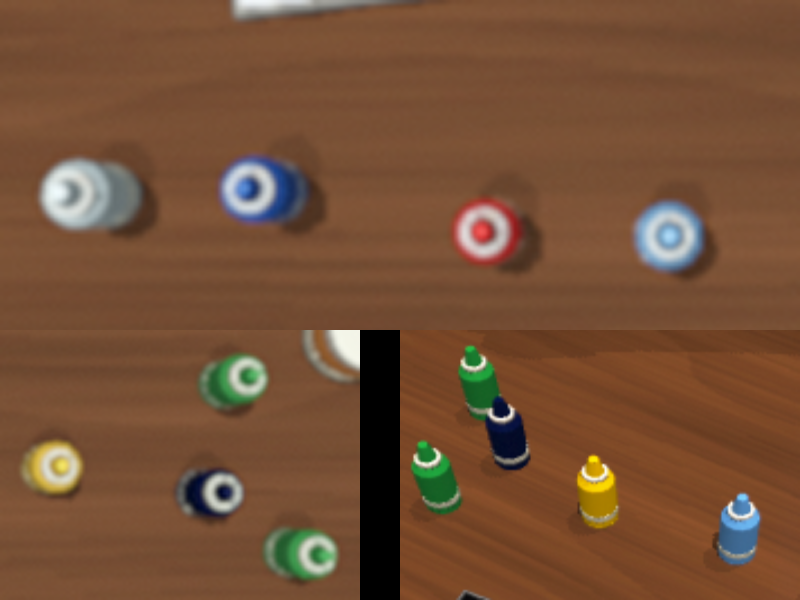

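The crop confirms the choice: four blue shades, and the two greens near the navy are decoys. Now I'll triangulate the tips and measure the marks.

```bash
cat > h.py <<'E'
import cv2,numpy as np
from cell import r
def cast(c,px,z):
    d=c["R"].T@np.array([(px[0]-c["cx"])/c["fx"],(px[1]-c["cy"])/c["fy"],1.]); o=-c["R"].T@c["t"]
    return o+d*(z-o[2])/d[2]
def ray(c,px):
    d=c["R"].T@np.array([(px[0]-c["cx"])/c["fx"],(px[1]-c["cy"])/c["fy"],1.]); return -c["R"].T@c["t"],d/np.linalg.norm(d)
def tri(c1,p1,c2,p2):
    (o1,d1),(o2,d2)=ray(c1,p1),ray(c2,p2)
    A=np.stack([d1,-d2],1); s=np.linalg.lstsq(A,o2-o1,rcond=None)[0]
    a,b=o1+s[0]*d1,o2+s[1]*d2; return (a+b)/2,np.linalg.norm(a-b)
def marks(c):
    h=cv2.cvtColor(c["frame"],cv2.COLOR_RGB2HSV); m=cv2.inRange(h,(10,150,150),(22,255,255))
    n,l,st,ce=cv2.connectedComponentsWithStats(m)
    return [(ce[i],st[i,4]) for i in range(1,n) if 200<st[i,4]<900 and .6<st[i,2]/st[i,3]<1.6]
E
python3 - <<'E'
from h import *
np.set_printoptions(precision=4,suppress=True)
T=r.capture("top");S=r.capture("scene")
for c in(T,S):
    for p,a in marks(c): print(p,a,cast(c,p,.012))
top=dict(pale=(167,278),mid=(211.8,276.8),light=(317,288.8),navy=(434.7,283.7))
out=[]
for k,(x,y) in dict(pale=(487,268),mid=(438,245),light=(341,184),navy=(237,136)).items():
    out.append(cv2.resize(cv2.cvtColor(S["frame"],cv2.COLOR_RGB2BGR)[y-25:y+25,x-20:x+20],None,fx=10,fy=10,interpolation=cv2.INTER_CUBIC)[:,:])
o=np.hstack(out); cv2.imwrite("pics/sc1.png",cv2.resize(o,(800,250)))
# white ring centroid in top
g=T["frame"].astype(int)
for k,p in top.items(): print(k,cast(T,p,.088))
E
```

```text
[349.4879 202.1546] 207 [ 0.6333 -0.1182  0.012 ]
[253.2005 246.9499] 399 [ 0.634  -0.1189  0.012 ]
[289.2633 262.2874] 414 [ 0.6252 -0.0441  0.012 ]
[326.3326 278.0979] 439 [0.6166 0.0302 0.012 ]
[365.0602 294.5226] 465 [0.6077 0.1048 0.012 ]
pale [0.4631 0.2615 0.088 ]
mid [0.4651 0.1711 0.088 ]
light [ 0.4397 -0.0425  0.088 ]
navy [ 0.4487 -0.2835  0.088 ]
```

View pics/sc1.png

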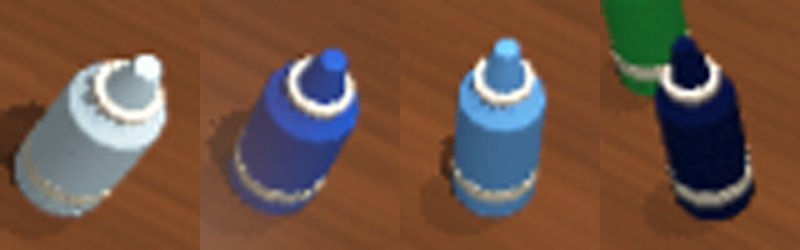

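```bash
python3 - <<'E'
from h import *
np.set_printoptions(precision=4,suppress=True)
T=r.capture("top");S=r.capture("scene")
top=dict(pale=(167,278),mid=(211.8,276.8),light=(317,288.8),navy=(434.7,283.7))
sc=dict(pale=(496.6,256.4),mid=(444.8,232.4),light=(342.6,168.6),navy=(234.2,120))
for k in top: print(k,cast(T,top[k],.088),cast(S,sc[k],.089),tri(T,top[k],S,sc[k]), np.hypot(*cast(T,top[k],.088)[:2]))
print("greens",cast(T,(360+247/3,230+46/3),.088),cast(T,(360+322/3,230+225/3),.088))
# tag colours/pos, camera centres
print(cast(T,(217,217),.016),cast(T,(381,198),.016))
from scipy.spatial.transform import Rotation as R
print(R.from_quat(r.state()["tool_rot"]).as_matrix())
E
```

```text
pale [0.4631 0.2615 0.088 ] [0.464  0.2672 0.089 ] (array([0.4626, 0.2651, 0.0851]), np.float64(0.0053721513121295335)) 0.5318331233894926
mid [0.4651 0.1711 0.088 ] [0.4669 0.1751 0.089 ] (array([0.4647, 0.1735, 0.0846]), np.float64(0.0033837277131189172)) 0.4955650460938969
light [ 0.4397 -0.0425  0.088 ] [ 0.4405 -0.042   0.089 ] (array([ 0.4397, -0.0424,  0.0878]), np.float64(0.0001297293916675391)) 0.44175755700828095
navy [ 0.4487 -0.2835  0.088 ] [ 0.4493 -0.2855  0.089 ] (array([ 0.4493, -0.2841,  0.0895]), np.float64(0.002173585941505095)) 0.530781723443444
greens [ 0.5275 -0.3024  0.088 ] [ 0.4052 -0.3487  0.088 ]
[0.5995 0.1783 0.016 ] [ 0.642  -0.1891  0.016 ]
[[ 0.9533  0.302  -0.0003]
 [ 0.302  -0.9533  0.0009]
 [ 0.     -0.0009 -1.    ]]
```

Tips triangulate to heights of 0.085–0.090 m (expected 0.09), and the mark spacing is 75 mm in both views, so the positions are consistent. I'll start with the navy bottle: move above it and square the jaws to the rail.

apply_moves(increments="2.1 2.8 -0.6 -0.3 70;4.2 5.6 -1.2 -0.7 70;6.3 8.4 -1.8 -1.0 70;7.5 10 -2.1 -1.36 70;8.43 11.17 -2.33 -1.36 70;8.43 11.17 -2.33 -1.36 70;8.43 11.17 -2.33 -1.36 70;8.43 11.17 -2.33 -1.36 70;8.43 11.17 -2.33 -1.36 70;8.43 11.17 -2.33 -1.36 70;8.43 11.17 -2.33 -1.36 70;8.43 11.17 -2.33 -1.36 70;8.43 11.17 -2.33 -1.36 70;8.43 11.17 -2.33 -1.36 70;8.43 11.17 -2.33 -1.36 70;8.43 11.17 -2.33 -1.36 70", force=20)

```text
t: 1.9
ee_pos: [0.449, -0.285, 0.1628]
tool_rot: [0.998, 0.058, 0.0, 0.0]
ft_force: [0.8, 0.9, 0.2]
width: 0.0696
```

```bash
cat >> h.py <<'E'
from scipy.spatial.transform import Rotation as Rt
def wristpose():
    s=r.state(); return Rt.from_quat(s["tool_rot"]).as_matrix(),s["ee_pos"]
def wcap():
    Rm,p=wristpose(); c=r.capture("wrist"); M=c["mount"]
    Rc=Rm@M[:3,:3]; tc=Rm@M[:3,3]+p
    c["R"]=Rc.T; c["t"]=-Rc.T@tc; return c
E
python3 - <<'E'
from h import *
np.set_printoptions(precision=4,suppress=True)
c=wcap();s=r.state();print(s["ee_pos"],s["tool_rot"],c["mount"],c["fx"],c["cx"],c["cy"])
cv2.imwrite("pics/w1.png",c["frame"][:,:,::-1])
for p in([.449,-.284,.09],[.449,-.284,0]):
    q=c["R"]@np.array(p)+c["t"];print(q[:2]/q[2]*c["fx"]+[c["cx"],c["cy"]])
E
```

```text
[ 0.4491 -0.2848  0.1628] [0.9983 0.0582 0.0001 0.    ] [[-0.0009 -0.9676 -0.2523  0.0698]
 [ 1.     -0.0008 -0.0006  0.0003]
 [ 0.0004 -0.2523  0.9676 -0.151 ]
 [ 0.      0.      0.      1.    ]] 423.460935490925 317.5918499162652 247.65124063692028
[315.6384 267.439 ]
[316.2036 232.157 ]
```

View pics/w1.png

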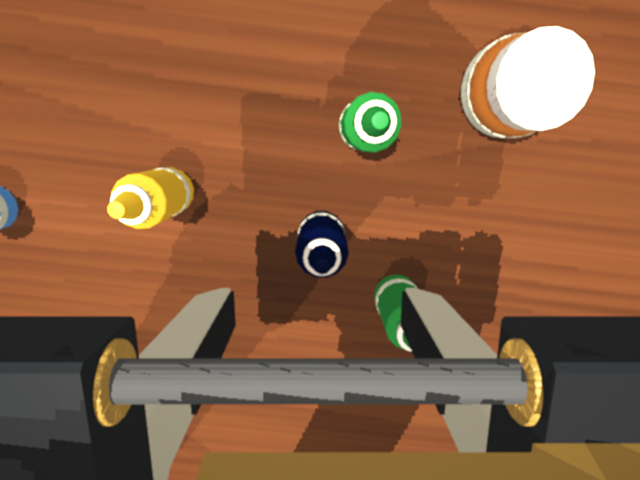

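```bash
python3 - <<'E'
from h import *
np.set_printoptions(precision=4,suppress=True)
c=wcap()
print(cast(c,(322,258),.089), cast(c,(322,259),.07), cast(c,(401,318),.0))
E
```

```text
[ 0.4546 -0.2867  0.089 ] [ 0.4486 -0.2876  0.07  ] [ 0.387  -0.3593  0.    ]
```

apply_moves(increments="0.02 -0.05 -1.2 0 70;0.02 -0.05 -2.4 0 70;0.02 -0.05 -3.4 0 70;0.02 -0.05 -4.1 0 70;0.02 -0.05 -4.1 0 70;0.02 -0.05 -4.1 0 70;0.02 -0.05 -4.1 0 28;0.02 -0.05 -4.1 0 28;0.02 -0.05 -4.1 0 28;0.02 -0.05 -4.1 0 28;0.02 -0.05 -4.1 0 28;0.02 -0.05 -4.1 0 28;0.02 -0.05 -4.1 0 28", force=15)

```text
t: 3.3
ee_pos: [0.45, -0.2863, 0.0401]
tool_rot: [0.998, 0.058, 0.0, 0.0]
ft_force: [0.2, 0.4, 3.0]
width: 0.0335
```

apply_moves(increments="0 0 0.7 0 28;0 0 1.7 0 28;0 0 2.9 0 28;0 0 4 0 28;0.4 0.4 4.5 0 28;1.2 1.1 4.5 0 28;2.2 2 4.5 0 28;3.2 2.9 4.5 0 28;4.2 3.8 4.5 0 28;5.1 4.65 4.5 0 28;5.8 5.3 4.5 0 28;6.14 5.6 4.5 0 28;6.14 5.6 4.5 0 28;6.14 5.6 4.5 0 28;6.14 5.6 4.5 0 28")

```text
t: 4.8
ee_pos: [0.6325, -0.1207, 0.1747]
tool_rot: [0.998, 0.057, -0.001, 0.001]
ft_force: [0.1, -0.6, 0.2]
width: 0.0336
```

```bash
python3 - <<'E'
from h import *
np.set_printoptions(precision=4,suppress=True)
c=wcap();p=r.state()["ee_pos"];print(p)
f=c["frame"][:,:,::-1].copy();cv2.imwrite("pics/w2.png",f)
# expected collar/tip pixel for axis through tcp
for h in(.050,.025):
    q=c["R"]@(p+[0,0,h])+c["t"];print(h,q[:2]/q[2]*c["fx"]+[c["cx"],c["cy"]])
for m in marks(c):print(m,cast(c,m[0],.012))
E
```

```text
[ 0.6327 -0.1205  0.1748]
0.05 [316.6502 401.9251]
0.025 [316.7396 355.8723]
(array([631.2975, 345.5772]), np.int32(447)) [ 0.5669 -0.386   0.012 ]
(array([529.0533, 461.5365]), np.int32(507)) [ 0.4472 -0.3299  0.012 ]
```

View pics/w2.png

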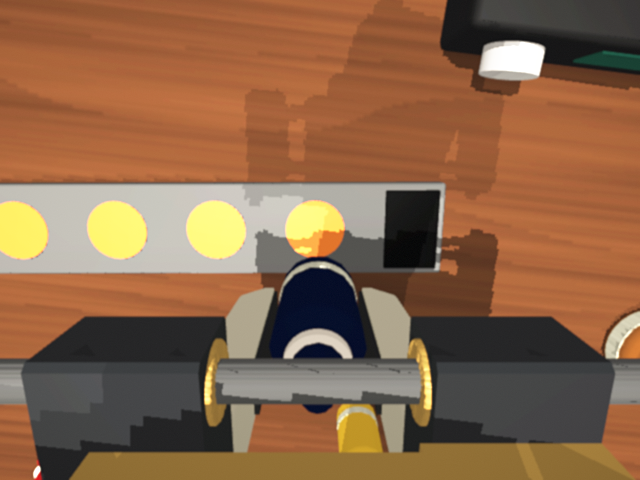

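```bash
python3 - <<'E'
from h import *
np.set_printoptions(precision=4,suppress=True)
c=wcap()
for p in((22,230),(117,230),(215,230),(315,229)):print(cast(c,p,.012))
# predicted bottom silhouette: front edge of base circle (x+17mm, z tcp-.04)
p=c["R"].T@(-c["t"]); e=r.state()["ee_pos"]
for x in(0,.017):
    q=c["R"]@(e+[x,0.002,-.040])+c["t"];print(q[:2]/q[2]*c["fx"]+[c["cx"],c["cy"]])
E
```

```text
[0.6092 0.1018 0.012 ]
[0.6172 0.0304 0.012 ]
[ 0.6256 -0.0434  0.012 ]
[ 0.6348 -0.1186  0.012 ]
[312.3022 287.0901]
[316.2751 252.9934]
```

apply_moves(increments="0.08 0.06 -0.8 0 28;0.08 0.06 -1.8 0 28;0.08 0.06 -2.8 0 28;0.08 0.06 -3.5 0 28;0.08 0.06 -3.8 0 28;0.08 0.06 -4 0 28;0.08 0.06 -4.06 0 28;0.08 0.06 -4.06 0 28;0.08 0.06 -4.06 0 28")

```text
t: 5.8
ee_pos: [0.6372, -0.1164, 0.0541]
tool_rot: [0.998, 0.058, 0.001, 0.0]
ft_force: [1.1, -0.6, -1.1]
width: 0.0337
```

apply_moves(increments="-0.05 -0.06 0 0 28;-0.05 -0.06 -0.03 0 28;-0.05 -0.06 -0.05 0 28;-0.05 -0.06 -0.05 0 28")

```text
t: 6.2
ee_pos: [0.635, -0.1184, 0.0522]
tool_rot: [0.998, 0.058, 0.0, 0.0]
ft_force: [-0.1, -0.2, 4.0]
width: 0.0336
```

apply_moves(increments="0 0 0 0 40;0 0 0 0 58;0 0 0 0 58;0 0 0 0 58;0 0 0.8 0 58;0 0 1.8 0 58;0 0 3 0 58;0 0 4.2 0 58;0 0 4.2 0 58;0 0 4.2 0 58")

```text
t: 7.2
ee_pos: [0.6352, -0.118, 0.1782]
tool_rot: [0.998, 0.058, 0.001, 0.0]
ft_force: [0.4, -0.5, -0.4]
width: 0.0581
```

```bash
python3 - <<'E'
from h import *
np.set_printoptions(precision=4,suppress=True)
c=wcap();cv2.imwrite("pics/w3.png",c["frame"][:,:,::-1])
S=r.capture("scene");f=S["frame"][:,:,::-1]
cv2.imwrite("pics/s3.png",cv2.resize(f[170:290,190:350],None,fx=5,fy=5,interpolation=cv2.INTER_CUBIC))
q=S["R"]@np.array([.634,-.1187,.102])+S["t"];print(q[:2]/q[2]*S["fx"]+[S["cx"],S["cy"]])
E
```

```text
[247.0541 222.4128]
```

View pics/w3.png

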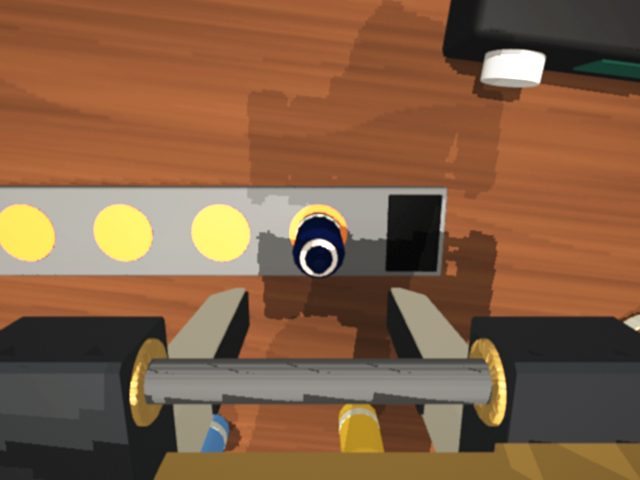

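View pics/s3.png

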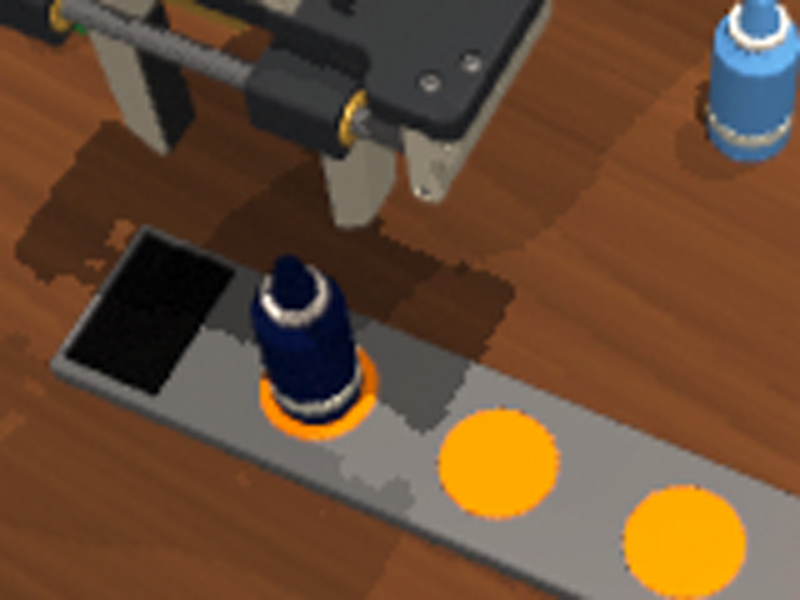

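Navy is centred on mark d: the tip at scene pixel (248,221) is about 1–2 mm from the predicted (247,222). Next is the light bottle.

apply_moves(increments="-0.8 0.3 0 0 70;-2.1 0.8 0 0 70;-3.5 1.4 0 0 70;-4.8 1.9 0 0 70;-5.8 2.3 0 0 70;-6.3 2.5 0 0 70;-6.49 2.54 0 0 70;-6.49 2.54 0 0 70;-6.49 2.54 0 0 70;-6.49 2.54 0 0 70")

```text
t: 8.3
ee_pos: [0.4413, -0.0423, 0.1772]
tool_rot: [0.998, 0.058, 0.0, 0.0]
ft_force: [0.1, 0.1, -0.4]
width: 0.0701
```

```bash
python3 - <<'E'
from h import *
np.set_printoptions(precision=4,suppress=True)
c=wcap();cv2.imwrite("pics/w4.png",c["frame"][:,:,::-1]);print(r.state()["ee_pos"])
for z in(0.09,.067):
    q=c["R"]@np.array([.44,-.0423,z])+c["t"];print(q[:2]/q[2]*c["fx"]+[c["cx"],c["cy"]])
E
```

```text
[ 0.4412 -0.0422  0.1772]
[317.0819 262.5255]
[317.13   252.2422]
```

View pics/w4.png

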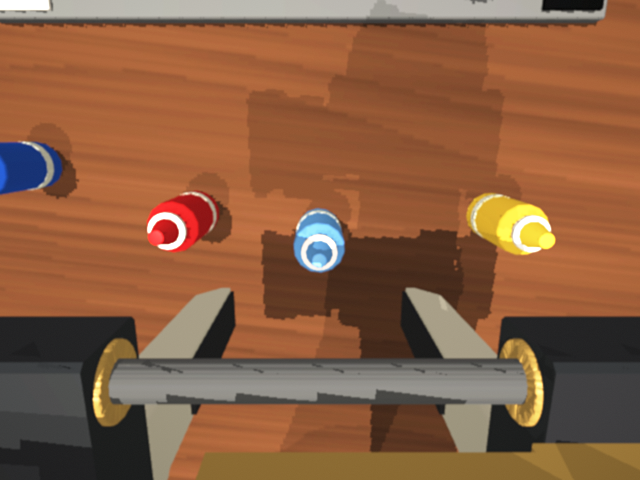

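apply_moves(increments="-0.03 0 -1.2 0 70;-0.03 0 -2.6 0 70;-0.03 0 -3.8 0 70;-0.03 0 -4.4 0 70;-0.03 0 -4.58 0 70;-0.03 0 -4.58 0 70;-0.03 0 -4.58 0 70;-0.03 0 -4.58 0 28;-0.03 0 -4.58 0 28;-0.03 0 -4.58 0 28;-0.03 0 -4.58 0 28;-0.03 0 -4.58 0 28;-0.03 0 -4.58 0 28;-0.03 0 -4.58 0 28")

```text
t: 9.75
ee_pos: [0.4395, -0.0419, 0.0402]
tool_rot: [0.998, 0.058, 0.0, 0.0]
ft_force: [-0.8, -0.3, 3.5]
width: 0.0336
```

apply_moves(increments="0 0 0.7 0 28;0 0 1.7 0 28;0 0 2.9 0 28;0 0 4 0 28;0.3 0.1 4.5 0 28;1.2 0.5 4.5 0 28;2.3 0.9 4.5 0 28;3.4 1.4 4.5 0 28;4.4 1.8 4.5 0 28;5.3 2.2 4.5 0 28;5.75 2.35 4.3 0 28;5.93 2.42 3.6 0 28;5.93 2.42 2.6 0 28;5.93 2.42 1.6 0 28;5.93 2.42 1 0 28;5.93 2.42 0.7 0 28;5.93 2.42 0.7 0 28;5.93 2.42 0.7 0 28;5.93 2.42 0.7 0 28;5.93 2.42 0.7 0 28")

```text
t: 11.75
ee_pos: [0.618, 0.0308, 0.0622]
tool_rot: [0.998, 0.058, 0.001, -0.0]
ft_force: [0.2, -0.6, -0.7]
width: 0.0336
```

apply_moves(increments="-0.03 -0.02 -0.12 0 28;-0.03 -0.02 -0.24 0 28;-0.03 -0.02 -0.32 0 28;-0.03 -0.02 -0.32 0 28;-0.03 -0.02 -0.32 0 28;-0.03 -0.02 -0.32 0 28")

```text
t: 12.35
ee_pos: [0.6161, 0.03, 0.0523]
tool_rot: [0.998, 0.058, -0.0, 0.0]
ft_force: [-1.3, -0.3, 5.6]
width: 0.0335
```

apply_moves(increments="0 0 0 0 40;0 0 0 0 58;0 0 0 0 58;0 0 0 0 58;0 0 0.8 0 58;0 0 1.8 0 58;0 0 3 0 58;0 0 4.2 0 58;-0.5 0.5 4.2 0 70;-1.4 1.4 4.2 0 70;-2.5 2.4 4.2 0 70;-3.6 3.4 4.2 0 70;-4.5 4.3 4.2 0 70;-5 4.79 4.2 0 70;-5 4.79 4.2 0 70;-5 4.79 4.2 0 70;-5 4.79 4.2 0 70")

```text
t: 14.05
ee_pos: [0.4676, 0.1725, 0.1775]
tool_rot: [0.998, 0.057, 0.001, 0.0]
ft_force: [-0.7, -1.0, 0.4]
width: 0.0698
```

```bash
python3 - <<'E'
from h import *
np.set_printoptions(precision=4,suppress=True)
c=wcap();cv2.imwrite("pics/w5.png",c["frame"][:,:,::-1]);print(r.state()["ee_pos"])
for z in(0.09,.067):
    q=c["R"]@np.array([.466,.1735,z])+c["t"];print(q[:2]/q[2]*c["fx"]+[c["cx"],c["cy"]])
S=r.capture("scene");f=S["frame"][:,:,::-1]
cv2.imwrite("pics/s5.png",cv2.resize(f[170:320,200:400],None,fx=4,fy=4,interpolation=cv2.INTER_CUBIC))
q=S["R"]@np.array([.617,.0303,.102])+S["t"];print((q[:2]/q[2]*S["fx"]+[S["cx"],S["cy"]]-[200,170])*4)
E
```

```text
[0.4676 0.1724 0.1774]
[315.1943 262.7866]
[315.3769 252.5141]
[511.1907 344.5995]
```

View pics/w5.png

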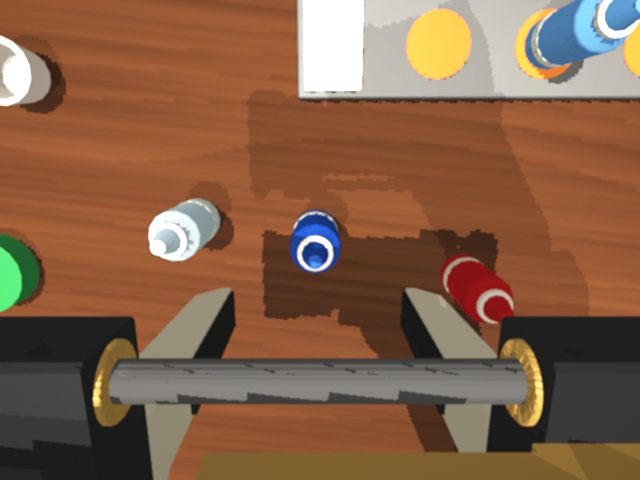

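View pics/s5.png

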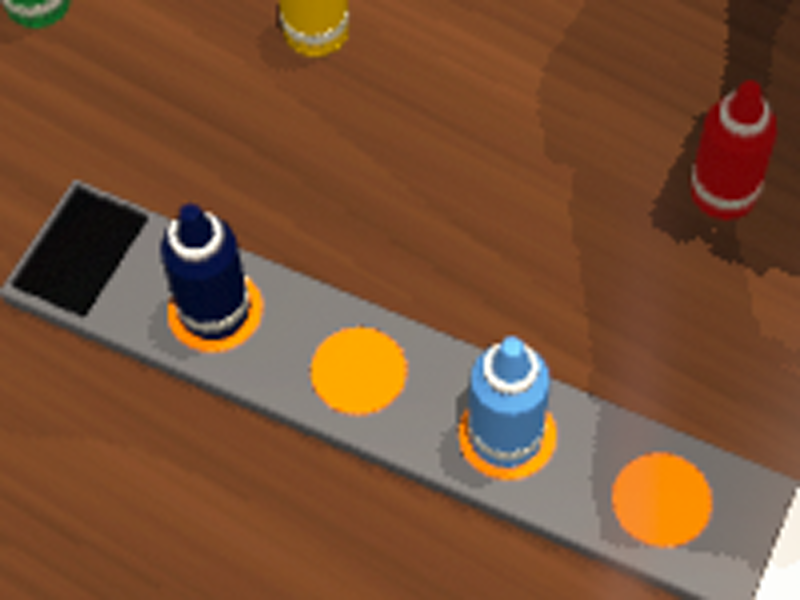

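Light stands on mark b, with its tip at crop (512,343) against the predicted (511,345). The mid bottle's tip in the wrist view, (316,260), matches the prediction. Picking mid.

apply_moves(increments="0 0 -1.2 0 70;0 0 -2.6 0 70;0 0 -3.8 0 70;0 0 -4.4 0 70;0 0 -4.58 0 70;0 0 -4.58 0 70;0 0 -4.58 0 70;0 0 -4.58 0 28;0 0 -4.58 0 28;0 0 -4.58 0 28;0 0 -4.58 0 28;0 0 -4.58 0 28;0 0 -4.58 0 28;0 0 -4.58 0 28")

```text
t: 15.55
ee_pos: [0.4664, 0.174, 0.0402]
tool_rot: [0.998, 0.058, 0.0, -0.0]
ft_force: [-0.7, -0.4, 1.4]
width: 0.0344
```

apply_moves(increments="0 0 0.7 0 28;0 0 1.7 0 28;0 0 2.9 0 28;0 0 4 0 28;0.2 -0.3 4.5 0 28;0.8 -1.1 4.5 0 28;1.6 -2.2 4.5 0 28;2.5 -3.4 4.5 0 28;3.4 -4.6 4.5 0 28;4.2 -5.7 4.5 0 28;4.8 -6.6 4.5 0 28;5.15 -7.05 4.5 0 28;5.31 -7.25 4.5 0 28;5.31 -7.25 4.5 0 28;5.31 -7.25 4.5 0 28;5.31 -7.25 4.5 0 28")

```text
t: 17.15
ee_pos: [0.6249, -0.0416, 0.175]
tool_rot: [0.998, 0.06, -0.0, -0.001]
ft_force: [-1.2, 0.1, -0.2]
width: 0.0335
```

apply_moves(increments="0 0 -0.9 0 28;0 0 -1.9 0 28;0 0 -2.9 0 28;0 0 -3.5 0 28;0 0 -3.8 0 28;0 0 -3.8 0 28;0 0 -3.8 0 28;0 0 -3.8 0 28")

```text
t: 17.95
ee_pos: [0.6267, -0.0435, 0.0625]
tool_rot: [0.998, 0.059, 0.001, 0.0]
ft_force: [-0.0, 0.0, -0.3]
width: 0.0338
```

apply_moves(increments="-0.02 -0.01 -0.12 0 28;-0.02 -0.01 -0.24 0 28;-0.02 -0.01 -0.32 0 28;-0.02 -0.01 -0.32 0 28;-0.02 -0.01 -0.32 0 28;-0.02 -0.01 -0.32 0 28")

```text
t: 18.55
ee_pos: [0.625, -0.0439, 0.0522]
tool_rot: [0.998, 0.058, 0.0, -0.0]
ft_force: [-2.2, -0.2, 5.7]
width: 0.0336
```

apply_moves(increments="0 0 0 0 40;0 0 0 0 56;0 0 0 0 56;0 0 0 0 56;0 0 0.8 0 56;0 0 1.8 0 56;0 0 3 0 56;0 0 4.2 0 56;-0.4 0.8 4.2 0 70;-1.1 2.1 4.2 0 70;-1.9 3.6 4.2 0 70;-2.7 5.2 4.2 0 70;-3.5 6.7 4.2 0 70;-4.3 8.2 4.2 0 70;-5 9.5 4.2 0 70;-5.37 10.28 4.2 0 70;-5.37 10.28 4.2 0 70;-5.37 10.28 4.2 0 70;-5.37 10.28 4.2 0 70;-5.37 10.28 4.2 0 70")

```text
t: 20.55
ee_pos: [0.4651, 0.2624, 0.1774]
tool_rot: [0.998, 0.057, 0.0, 0.001]
ft_force: [0.4, -0.5, -0.3]
width: 0.0701
```

```bash
python3 - <<'E'
from h import *
np.set_printoptions(precision=4,suppress=True)
c=wcap();cv2.imwrite("pics/w6.png",c["frame"][:,:,::-1]);print(r.state()["ee_pos"])
for z in(0.09,.067):
    q=c["R"]@np.array([.4635,.264,z])+c["t"];print(q[:2]/q[2]*c["fx"]+[c["cx"],c["cy"]])
S=r.capture("scene");f=S["frame"][:,:,::-1]
cv2.imwrite("pics/s6.png",cv2.resize(f[170:320,200:400],None,fx=4,fy=4,interpolation=cv2.INTER_CUBIC))
q=S["R"]@np.array([.6254,-.0439,.102])+S["t"];print((q[:2]/q[2]*S["fx"]+[S["cx"],S["cy"]]-[200,170])*4)
E
```

```text
[0.4649 0.2627 0.1774]
[314.1975 262.5224]
[314.4534 252.2442]
[347.1772 275.915 ]
```

View pics/w6.png

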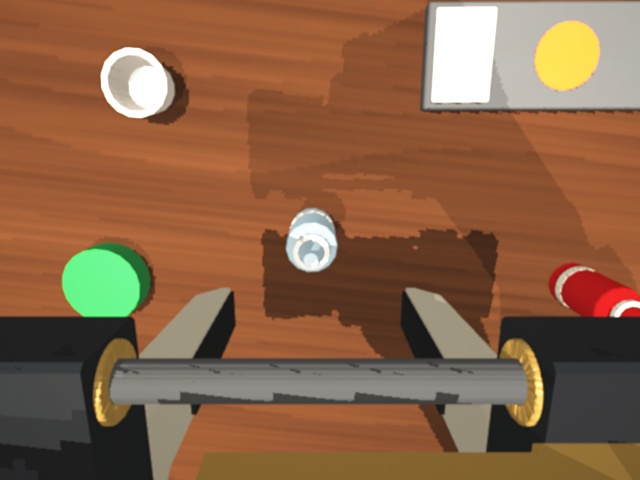

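View pics/s6.png

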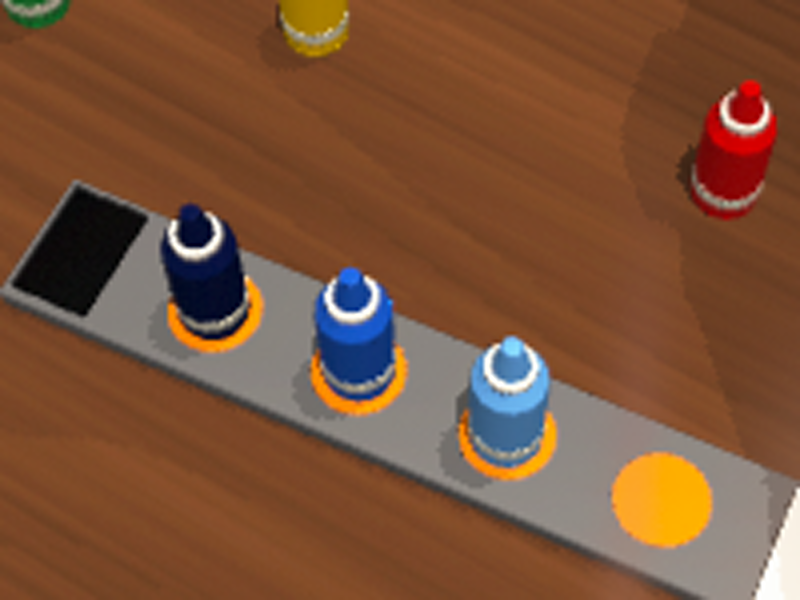

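Mid is centred on c, with its tip at (350,275) against (347,276). Pale is under the gripper, tip at (311,258).

apply_moves(increments="0.03 0.03 -1.2 0 70;0.03 0.03 -2.6 0 70;0.03 0.03 -3.8 0 70;0.03 0.03 -4.4 0 70;0.03 0.03 -4.58 0 70;0.03 0.03 -4.58 0 70;0.03 0.03 -4.58 0 70;0.03 0.03 -4.58 0 28;0.03 0.03 -4.58 0 28;0.03 0.03 -4.58 0 28;0.03 0.03 -4.58 0 28;0.03 0.03 -4.58 0 28;0.03 0.03 -4.58 0 28;0.03 0.03 -4.58 0 28")

```text
t: 22.05
ee_pos: [0.4649, 0.2656, 0.0402]
tool_rot: [0.998, 0.058, 0.0, -0.0]
ft_force: [-0.1, -0.8, 1.8]
width: 0.0336
```

apply_moves(increments="0 0 0.7 0 28;0 0 1.7 0 28;0 0 2.9 0 28;0 0 4 0 28;0.3 -0.3 4.5 0 28;0.9 -1 4.5 0 28;1.8 -2 4.5 0 28;2.8 -3.1 4.5 0 28;3.6 -4.1 4.5 0 28;4.3 -4.8 4.5 0 28;4.65 -5.2 4.5 0 28;4.78 -5.35 4.5 0 28;4.78 -5.35 4.5 0 28;4.78 -5.35 4.5 0 28")

```text
t: 23.45
ee_pos: [0.607, 0.1071, 0.1749]
tool_rot: [0.998, 0.06, -0.001, -0.001]
ft_force: [0.4, -0.1, -0.2]
width: 0.0342
```

apply_moves(increments="0 0 -0.9 0 28;0 0 -1.9 0 28;0 0 -2.9 0 28;0 0 -3.5 0 28;0 0 -3.8 0 28;0 0 -3.8 0 28;0 0 -3.8 0 28;0 0 -3.8 0 28")

```text
t: 24.25
ee_pos: [0.6091, 0.1054, 0.0625]
tool_rot: [0.998, 0.059, 0.001, -0.0]
ft_force: [-1.3, 0.0, -0.8]
width: 0.0337
```

apply_moves(increments="-0.02 -0.02 -0.12 0 28;-0.02 -0.02 -0.24 0 28;-0.02 -0.02 -0.32 0 28;-0.02 -0.02 -0.32 0 28;-0.02 -0.02 -0.32 0 28;-0.02 -0.02 -0.32 0 28")

```text
t: 24.85
ee_pos: [0.6076, 0.1042, 0.0521]
tool_rot: [0.998, 0.058, 0.0, -0.0]
ft_force: [-1.3, -0.6, 5.8]
width: 0.0335
```

apply_moves(increments="0 0 0 0 40;0 0 0 0 56;0 0 0 0 56;0 0 0 0 56;0 0 0.8 0 56;0 0 1.8 0 56;0 0 3 0 56;0 0 4.5 0 56;-1 0.5 4.5 0 56;-2 1 4.5 0 56;-3 2 4.5 0 56;-4 3 4.5 0 56;-5 4 4.5 0 56;-5 5 4.5 0 56;-5 5 4.5 0 56;-5 5 4.5 0 56;-5 5 4.5 0 56")

```text
t: 26.55
ee_pos: [0.4582, 0.2527, 0.1863]
tool_rot: [0.998, 0.057, 0.0, 0.001]
ft_force: [-0.3, 0.5, -0.1]
width: 0.0561
```

```bash
python3 - <<'E'
from h import *
np.set_printoptions(precision=4,suppress=True)
S=r.capture("scene");f=S["frame"][:,:,::-1]
cv2.imwrite("pics/s7.png",cv2.resize(f[190:340,220:420],None,fx=4,fy=4,interpolation=cv2.INTER_CUBIC))
M=dict(d=(.634,-.1187),c=(.6254,-.0439),b=(.617,.0303),a=(.608,.1045))
T=r.capture("top");g=T["frame"][:,:,::-1]
cv2.imwrite("pics/t7.png",cv2.resize(g[160:260,190:400],None,fx=3.8,fy=3.8,interpolation=cv2.INTER_CUBIC))
for k,m in M.items():
    q=S["R"]@np.array([*m,.102])+S["t"];print(k,(q[:2]/q[2]*S["fx"]+[S["cx"],S["cy"]]-[220,190])*4,end=" ")
    q=T["R"]@np.array([*m,.102])+T["t"];print((q[:2]/q[2]*T["fx"]+[T["cx"],T["cy"]]-[190,160])*3.8)
E
```

```text
d [108.2165 129.6514] [621.7427 127.379 ]
c [267.1772 195.915 ] [483.821  143.2001]
b [431.1907 264.5995] [346.2551 158.7413]
a [602.8047 334.995 ] [207.923  175.4669]
```

View pics/s7.png

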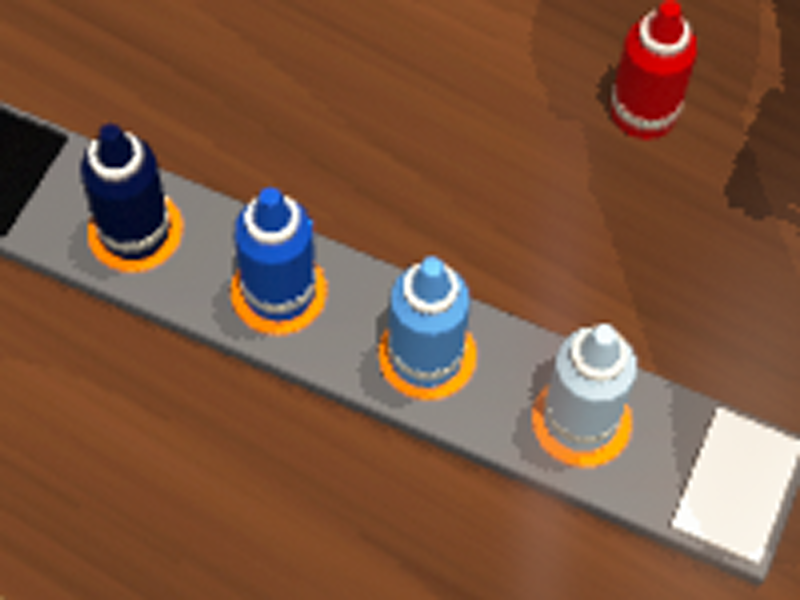

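View pics/t7.png

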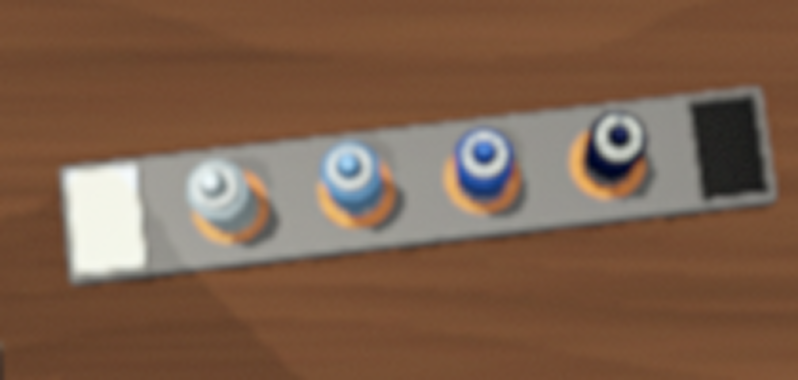

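All four are upright and centred to within about 1–4 mm, and the arm is clear. Handing in.

```bash
python3 -c "
from cell import r
print(r.finish_job())"
```

```text
the job is handed in; nothing more can be done
None
```

The four blue bottles are standing on the rail in shade order, and I handed the job in with about 27 s on the robot's clock. The white tag is on the left (+y) end, so pale is on mark a, light on b, mid on c and navy on d.

- **Scene camera:** the last picture shows all four upright on their orange marks, with the cap tips about 1–2 mm from where they should be. The gripper was open and clear of the bottles.
- **Top camera:** this view disagreed slightly, putting the tips about 2–4 mm off, mostly towards the robot. Part of that is probably the 2 mm calibration and where I picked the tip, so I did not re-place any bottle.
- **Other items:** I never gripped the red, yellow and green bottles. I felt no knocks: the wrist force readings at the ends of moves stayed below about 6 N.

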